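# Seat a circuit board with the two cam levers of its holder

## Robot

A 6-joint arm with a two-finger parallel gripper is mounted at the origin on a cart in front of the work surface, level with it; the furniture and walls round the work are solid. World frame = base frame: x ahead of the robot, y to its left, z up, the work surface at z = 0. Lengths are in m, angles in rad, forces in N, time in s.
With the tool pointing down it reaches from about 0.375 to 0.825 m from the base axis. Payload 5.5 kg.
Tool frame: the origin (TCP) lies midway between the tips of the shut fingers; the grasp point (between the pads) lies 19 mm behind it; z points along the fingers, y is the direction in which the jaws open and shut (so a half turn about z gives the same grasp; the last joint's range is limited). The gripper opens to 85 mm and grips with 20 to 120 N. Pads are 22 mm wide; open, the fingers measure 114 mm over their backs; the gripper's body (76 mm by 85 mm) begins 54 mm behind the grasp point. The pads swing forward as they close: fully open they stand 13 mm farther back than shut.
Start: joints at [-1.159, 0.314, -0.047, 1.21, 0, 1.571], TCP at [0.24, -0.55, 0.231] pointing down, gripper open.
Joint ranges: [-2.67, 2.67], [-0.69, 1.73], [-1.03, 1.25], [-2.08, 2.16], [-1.42, 1.45], [-3.14, 3.14]. Speed limits (rad/s): [2.39, 2.39, 3.01, 3.14, 3.14, 3.14].

## Interface

Orientations are given as a rotation vector (axis times angle).
In Python, from workcell import manip gives the robot as it stands.
- The arm moves only by the tool arm_command, never from a script. Its argument "motion" is a list that holds one entry, the list of rows, each a list of 5 numbers: the finger opening in cm, from 0 to 8.54, then the shift along the tool's x, y, z in cm, then the turn about the tool's z in degrees. A call has 1 to 12 rows; each row shifts and turns the commanded pose from where the row before left it, along the tool's axes as they then stand; what a row does not reach is not made up. A row lasts 1/8 s, in which the tool goes at most 62.5 mm and 10.7 degrees, less where a joint would pass 70% of its speed; a pose out of reach is approached as far as the arm can. A call with a gripper value outside its range is refused whole. The fingers move at their own pace and stop on an object; "newtons" is the grip in N (left out, the last holds). Time passes only in rows, so rows that do not move let the fingers close. It gives the time, the measured TCP pose, the force and the opening at its end, in the units of the state.
- manip.observe(): the state, without advancing time (a new reading comes with each control period).
- manip.read_camera(name): name is "side" or "top" or "wrist"; returns the picture (480x640x3 uint8, blue, green, red); there is no depth.
- manip.get_calibration(name): a dict with "K" (3x3 intrinsics, pixels), "k1" (the pictures are not rectified: a ray, as slopes to the right and down, at radius r is drawn at 1 + k1 r^2 times it, then the intrinsics apply), "position" and "rotation" of the camera in the world. Camera axes: x right, y down, z forward; pixel columns grow to the right and rows downward; lengths in m; the calibration is good to about 2 mm. A picture is of the moment at which its call begins: read the wrist's pose just before it. get_calibration takes no time and is no camera call; for the wrist camera it gives the pose at the moment of the call.
- manip.job_done(): hands the job in, once; it reports no verdict.
The state is a dict: "clock": time; "qpos": joint angles; "qvel": joint speeds; "joint_efforts": joint torques, N m; "eef_pos": TCP position; "ee_rot": TCP orientation; "ft_force": force on the tool from outside, world axes, zero at the start; "torque": the same for the moment, N m; "width": opening from 0.0 (shut) to 1.0 (fully open).
Only numpy, scipy, OpenCV 4.12 (cv2) and the standard library are available. Lean on these libraries where they do the work, as an engineer would, in place of code of your own. Each camera call takes 0.05 s, during which the arm holds its last target.

## Task

Seat the circuit board in the corner of its holder using the holder's two cam levers: push the arm of the lever beside the board's long edge clockwise, all the way round to its stop, and after that push the lever beside the board's short edge clockwise all the way to its stop in the same way. Only push the levers from behind, without gripping them, and do not touch the board itself. Leave the jar, capacitor, loupe and roll of tape standing round it where they are.

Things in the scene. Friction and masses are not known exactly. Their poses are not given: they have to be found in the camera images.
- board_holder: Fixed aluminium plate 124 x 150 x 10 mm (own x -82 to 42, y -95 to 55 mm) with steel fences in an L, 9 mm above the plate, faces at x = +24 mm (for the board's long edge) and y = +34 mm (short edge), and two cam levers. Origin at worktop height under the centre of the seated board; x points away from the robot at yaw 0, turned up to 0.35 rad either way.
- long_lever (a joint): Cam lever by the board's long edge, robot's side. Upright pivot axis at holder x -50.5, y +6 mm. 0 = open, grows clockwise seen from above to 2.44 rad: hard stop. Starts at 0 to 0.45. Arm angle (pivot to tip, counter-clockwise from the holder's x) = 4.098 minus this joint value; open, the arm points right and towards the robot; at the stop, to holder +y. Stays where left; about 1 N at the arm's end turns it.
- long_lever_tip (a point): Centre of the outer end of the long-edge lever's arm, 85 mm from its pivot axis, 37 mm above the worktop. The arm is a level bar with a black sleeve, 14 mm wide, 14 mm high (z 30 to 44 mm over the worktop); under its outer half is only the worktop or the 10 mm plate, so a fingertip fits beside it.
- long_lever_pivot (a point): Point on the pivot axis of the long-edge lever at mid-height of its arm, 37 mm above the worktop; x points outward along the arm and y to its trailing (counter-clockwise) side, the side to push on. The other side is the front face of the arm, which pushing does not touch.
- short_lever (a joint): Cam lever by the board's short edge, robot's right. Upright pivot axis at holder x +8, y -60.5 mm. 0 = open, grows clockwise seen from above to 2.44 rad: hard stop. Starts at 0 to 0.45. Arm angle (as for the other) = 6.105 minus this joint value; open, the arm points away from the robot and a little right; at the stop, towards the robot and right. Stays where left; about 1 N at the arm's end turns it.
- short_lever_tip (a point): Centre of the outer end of the short-edge lever's arm, 85 mm from its pivot axis, 37 mm above the worktop. The arm is a level bar with a black sleeve, 14 mm wide, 14 mm high (z 30 to 44 mm over the worktop); under its outer half is only the worktop or the 10 mm plate, so a fingertip fits beside it.
- short_lever_pivot (a point): Point on the pivot axis of the short-edge lever at mid-height of its arm, 37 mm above the worktop; x points outward along the arm and y to its trailing (counter-clockwise) side, the side to push on. The other side is the front face of the arm, which pushing does not touch.
- circuit_board: Loose green circuit board, 48 (x) x 68 (y) mm, 2 mm thick with parts up to 12 mm high, lying on the holder's plate. Origin at the centre of its underside, 10 mm above the worktop. It starts 7 to 12 mm short of both fences and slightly skewed; seated, its origin is over the holder's origin and its axes are the holder's.
- amber_jar: Amber screw-cap jar, 50 mm across, 52 mm high, loose, on the holder's left; origin at the centre of its underside.
- capacitor: Black can capacitor, 22 mm across, 34 mm high, standing loose beyond the holder's far left corner; origin at the centre of its underside.
- loupe: Black eye loupe, 40 mm across, 27 mm high, loose, on the holder's left; origin at the centre of its underside.
- black_tape: Roll of black tape, 64 mm across, 19 mm high, lying loose on the holder's right; origin at the centre of its underside.
Things that resemble listed ones, but are neither listed nor needed, are in the scene too. Of the things that look like the amber_jar, the larger one is meant.

How it is judged:
By the outcome, as a careful person would: the job done as asked, in the order asked, and still so for the second after the job is handed in, with the robot touching nothing.
It also fails if it takes over 58 s, if anything falls off the work surface, if the arm or the gripper's body presses on something with over 40 N, if the wrist force passes 120 N, or if a joint passes its speed limit or range.

## Working session

There is one attempt and no reset: what is moved stays moved. The work goes in short steps, Python scripts to look and compute and a tool call to move; the robot and the scene stay as the last step left them, time stands still between calls to the robot, and variables do not carry over. Pictures are saved under pics/ and viewed, and the job is handed in when it is done.

Besides the shell and the picture viewer there is one more tool, called after "Emit:" as name(argument=value, ...) on one line, values as JSON. arm_command: Moves the arm, as the interface text tells. Its arguments: {"type":"object","properties":{"motion":{"type":"array","items":{"type":"array","items":{"type":"array","items":{"type":"number"}}}},"newtons":{"type":"number"}},"required":["motion"]}

```bash
ls; mkdir -p pics; python3 - <<'E'
from workcell import manip
import cv2
s=manip.observe(); print(s)
for n in ("top","side"):
    im=manip.read_camera(n); cv2.imwrite(f"pics/{n}0.png",im)
    c=manip.get_calibration(n); print(n,c)
E
```

```text
pics
{'clock': 0.0, 'qpos': array([-1.15898069e+00,  3.14238282e-01, -4.80732956e-02,  1.21018612e+00,
       -1.70454582e-06,  1.57081410e+00]), 'qvel': array([-1.09410547e-04, -5.49412008e-05,  1.93029626e-03, -8.36409793e-04,
        1.50821189e-04,  8.15500094e-04]), 'joint_efforts': array([ 3.89124316e-04, -5.39593971e+01,  3.39746904e+01,  1.93460070e-02,
        4.87878197e-05,  1.39968498e-05]), 'eef_pos': array([ 0.23993539, -0.54931469,  0.23042974]), 'ee_rot': array([-3.07360471e+00, -6.41949352e-01,  5.48762300e-04]), 'ft_force': array([ 0.24090375, -0.18293012, -0.21297318]), 'torque': array([-0.00013292, -0.02019226, -0.01688842]), 'width': 1.0002256674208445}
top {'K': array([[524.77326407,   0.        , 312.39149214],
       [  0.        , 524.77326407, 238.65340934],
       [  0.        ,   0.        ,   1.        ]]), 'k1': -0.09613540107221338, 'position': array([ 0.35312787, -0.06394807,  0.98191472]), 'rotation': array([-2.12229618,  2.09177953, -0.22019144])}
side {'K': array([[606.74745418,   0.        , 321.18334193],
       [  0.        , 606.74745418, 232.69748412],
       [  0.        ,   0.        ,   1.        ]]), 'k1': 0.008944572296532186, 'position': array([0.57061035, 0.62018048, 0.79499838]), 'rotation': array([-0.04493888, -2.93195141,  1.12159651])}
```

View pics/top0.png

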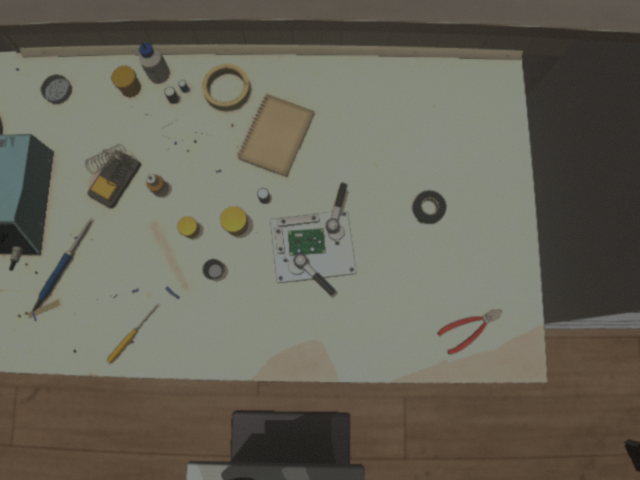

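View pics/side0.png

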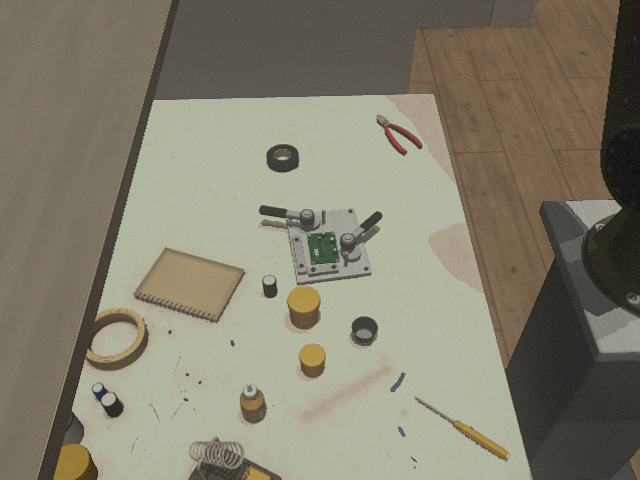

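```bash
cat > h.py <<'E'
import numpy as np, cv2
from scipy.spatial.transform import Rotation as R
def dist(c): return np.array([c['k1'],0,0,0,0.])
def ray(c,uv):
    n=cv2.undistortPoints(np.array(uv,float).reshape(-1,1,2),c['K'],dist(c)).reshape(-1,2)
    d=np.c_[n,np.ones(len(n))]@R.from_rotvec(c['rotation']).as_matrix().T
    return d
def onplane(c,uv,z):
    d=ray(c,uv); p=c['position']; return p+d*((z-p[2])/d[:,2])[:,None]
def proj(c,P):
    M=R.from_rotvec(c['rotation']).as_matrix(); q=(np.array(P,float).reshape(-1,3)-c['position'])@M
    return cv2.projectPoints(q,np.zeros(3),np.zeros(3),c['K'],dist(c))[0].reshape(-1,2)
def tri(cs,uvs):
    A=np.zeros((3,3));b=np.zeros(3)
    for c,uv in zip(cs,uvs):
        d=ray(c,[uv])[0];d/=np.linalg.norm(d);P=np.eye(3)-np.outer(d,d);A+=P;b+=P@c['position']
    return np.linalg.solve(A,b)
E
python3 - <<'E'
import cv2
t=cv2.imread('pics/top0.png')[170:310,180:370]; cv2.imwrite('pics/topc.png',cv2.resize(t,None,fx=4,fy=4,interpolation=cv2.INTER_CUBIC))
t=cv2.imread('pics/side0.png')[190:350,240:400]; cv2.imwrite('pics/sidec.png',cv2.resize(t,None,fx=3.75,fy=3.75,interpolation=cv2.INTER_CUBIC))
E
```

```text
(no output)
```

View pics/topc.png

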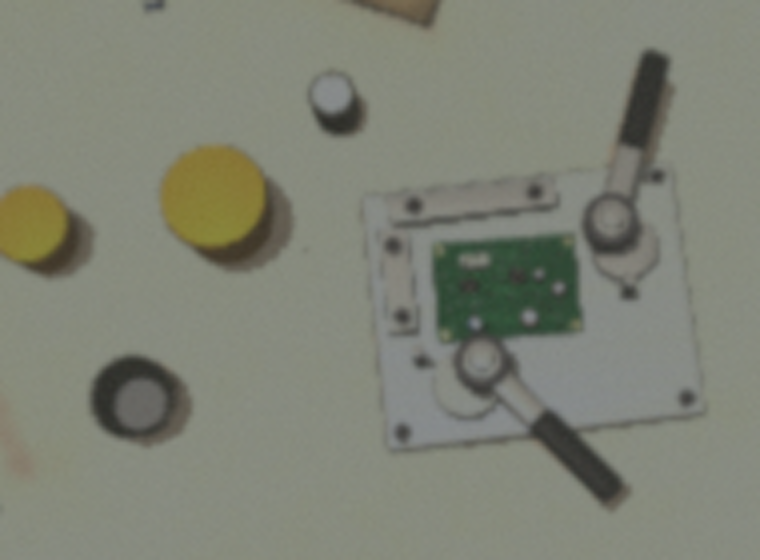

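View pics/sidec.png

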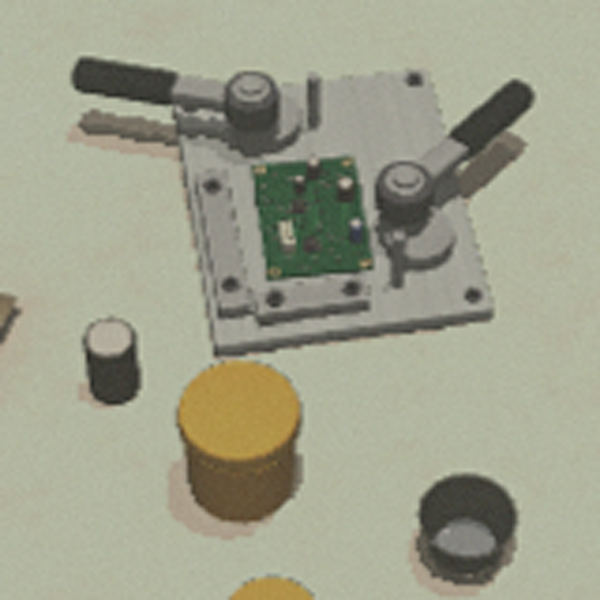

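```bash
cat >> h.py <<'E'
def fit(L,W):
    L=np.array(L);W=np.array(W)[:,:2];l=L.mean(0);w=W.mean(0)
    H=(L-l).T@(W-w);th=np.arctan2(H[0,1]-H[1,0],H[0,0]+H[1,1])
    r=np.array([[np.cos(th),-np.sin(th)],[np.sin(th),np.cos(th)]]);t=w-r@l
    return th,t,(L@r.T+t-W)*1000
E
python3 - <<'E'
from workcell import manip
from h import *
c=manip.get_calibration('top');s=manip.get_calibration('side')
o=lambda a:np.array(a)/4+[180,170]
os=lambda a:np.array(a)/3.75+[240,190]
L=np.array([[42,55],[42,-95],[-82,-95],[-82,55]])/1000
print(fit(L,onplane(c,o([[361,197],[674,165],[705,411],[388,450]]),.01)))
W=onplane(s,os([[212,346],[493,313],[426,75]]),.01)
print(fit(L[[0,3,2]],W))
th,t,_=fit(L,onplane(c,o([[361,197],[674,165],[705,411],[388,450]]),.01))
# tips: sleeve outer end at z=37..44
for nm,a,b in (('long',[614,493],[528,98]),('short',[655,57],[80,75])):
    tt=onplane(c,o([a]),.044);ts=onplane(s,os([b]),.037)
    print(nm,tt,ts,tri([c,s],[o([a])[0],os([b])[0]]))
r=np.array([[np.cos(th),-np.sin(th)],[np.sin(th),np.cos(th)]])
for nm,pv,a in (('long',[-.0505,.006],[614,493]),('short',[.008,-.0605],[655,57])):
    p=r@pv+t; tip=onplane(c,o([a]),.042)[0,:2]; d=tip-p; ang=np.arctan2(d[1],d[0])-th
    print(nm,p,tip,np.hypot(*d),ang%(2*np.pi), 'pivot px top',proj(c,[[*p,.05]]))
for nm,a,z in (('jar',[213,197],.052),('cap',[333,93],.034),('loupe',[134,398],.027)):
    w=onplane(c,o([a]),z)[0]; print(nm,w,r.T@(w[:2]-t))
E
```

```text
(np.float64(0.1283252091811651), array([ 0.56611498, -0.0368881 ]), array([[ 0.81784229, -0.20431527],
       [ 2.09451532,  0.59207439],
       [-2.08638735, -0.73172093],
       [-0.82597026,  0.34396181]]))
(np.float64(0.12275021473966513), array([ 0.56650605, -0.03442516]), array([[ 0.84813132,  2.10244756],
       [ 0.44368633,  0.81322524],
       [-1.29181765, -2.91567281]]))
long [[ 0.45630573 -0.09736862  0.044     ]] [[ 0.4548092  -0.09356297  0.037     ]] [ 0.45584781 -0.09727335  0.03373077]
short [[ 0.660811   -0.11528019  0.044     ]] [[ 0.66066663 -0.11551     0.037     ]] [ 0.66167824 -0.11535956  0.03776531]
long [ 0.51526237 -0.03740008] [ 0.45652574 -0.09743988] 0.08399267559176754 3.8096368040163924 pivot px top [[300.55913193 259.75716441]]
short [ 0.58179159 -0.09586685] [ 0.66146711 -0.11538965] 0.08203247848186845 5.914565672673177 pivot px top [[333.2508134  224.32451321]]
jar [0.58835308 0.08741613 0.052     ] [0.03796287 0.12043626]
cap [0.64424068 0.03596975 0.034     ] [0.08680718 0.06226078]
loupe [0.49858517 0.12370455 0.027     ] [-0.04642298  0.1679142 ]
```

Things in view (top crop / 4 + offset): the holder is at (313,247). The lever beside the board's long edge, on the robot's side, has its pivot at (300,260) and tip at (334,293). The short-edge lever has its pivot at (333,226) and tip at (344,184). The listed jar is the larger one at (233,219), and its look-alike is at (188,227). The loupe is at (213,270), its look-alike at (55,88). The capacitor is at (263,195), with look-alike cans at (170,94) and (183,86). The black tape is at (429,207), with a tan roll at (226,86). In the close crops, lever lengths come out at 82–84 mm against 85 mm given, and tip height at about 34–38 mm against 37 mm, so the choice holds.

Emit:
arm_command(motion=[[[0,4.05,-3.05,0,0],[0,4.05,-3.05,0,0],[0,4.05,-3.05,0,0],[0,4.05,-3.05,0,0],[0,4.05,-3.05,0,0],[0,4.05,-3.05,0,0],[0,4.05,-3.05,0,0],[0,4.05,-3.05,0,0],[0,4.05,-3.05,0,0],[0,4.05,-3.05,0,0],[0,0,0,0,-6],[0,0,0,0,-10]]])

```text
clock: 1.6
eef_pos: [0.4892, -0.1072, 0.2308]
ee_rot: [-2.952, -1.074, 0.001]
ft_force: [-0.2, -0.5, 0.8]
width: -0.001
```

Emit:
arm_command(motion=[[[0,0,0,0,-10],[0,0,0,0,-10],[0,0,0,0,-10],[0,0,0,0,-10],[0,0,0,0,-10],[0,0,0,0,-10],[0,0,0,0,-10],[0,0,0,0,-10],[0,0,0,0,-10],[0,0,0,0,-6],[0,0,0,0,0]]])

```text
clock: 2.98
eef_pos: [0.4889, -0.1082, 0.231]
ee_rot: [-1.189, -2.907, 0.0]
ft_force: [-0.3, 0.9, -0.6]
width: 0.0
```

```bash
python3 - <<'E'
from workcell import manip
from h import *
s=manip.observe(); print(s['clock'],s['qpos'],s['eef_pos'],s['ft_force'],s['width'])
print(R.from_rotvec(s['ee_rot']).as_matrix().round(3))
c=manip.get_calibration('wrist'); print(c)
cv2.imwrite('pics/w1.png',manip.read_camera('wrist'));cv2.imwrite('pics/t1.png',manip.read_camera('top'))
E
```

```text
2.975 [-2.17750873e-01  1.28061135e-01 -2.81707759e-01  1.16180319e+00
  2.17277909e-05  5.58477601e-01] [ 0.48891271 -0.10816898  0.23096423] [-0.29678678  0.86986918 -0.59079345] 0.00014548257859141897
[[-0.714  0.701 -0.001]
 [ 0.701  0.714  0.   ]
 [ 0.001 -0.    -1.   ]]
{'K': array([[391.29536599,   0.        , 313.85509664],
       [  0.        , 391.29536599, 242.37859892],
       [  0.        ,   0.        ,   1.        ]]), 'k1': -0.00036846191109677744, 'position': array([ 0.44247174, -0.06165727,  0.3731064 ]), 'rotation': array([2.67009584, 1.12020853, 0.14815208])}
```

View pics/w1.png

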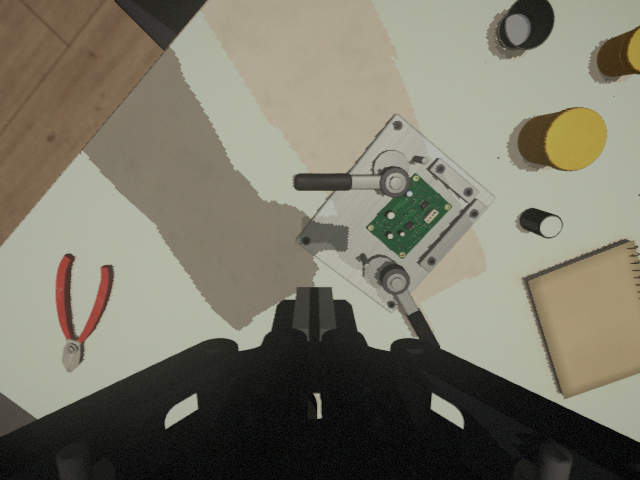

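```bash
python3 - <<'E'
from workcell import manip
from h import *
c=manip.get_calibration('wrist')
L=np.array([[-82,55],[-82,-95],[42,55]])/1000
th,t,e=fit(L,onplane(c,[[398,113.5],[296,239],[495,197]],.01)); print(th,t,e)
print('long pivot top(z~.055), tip z.037',onplane(c,[[397,181]],.055),onplane(c,[[293,182]],.037))
print('long from holder',R.from_euler('z',th).as_matrix()[:2,:2]@[-.0505,.006]+t)
print('short',onplane(c,[[397,279]],.055),R.from_euler('z',th).as_matrix()[:2,:2]@[.008,-.0605]+t)
E
python3 - <<'E'
import cv2
t=cv2.imread('pics/w1.png')[90:350,270:510]; cv2.imwrite('pics/w1c.png',cv2.resize(t,None,fx=2.3,fy=2.3,interpolation=cv2.INTER_CUBIC))
E
```

```text
0.12583550575983482 [ 0.56695002 -0.03772931] [[-1.73314577  1.09787745]
 [-0.43699036 -2.24449882]
 [ 2.17013613  1.14662138]]
long pivot top(z~.055), tip z.037 [[ 0.51420246 -0.03775839  0.055     ]] [[ 0.45658906 -0.10032033  0.037     ]]
long from holder [ 0.5160963  -0.03811469]
short [[ 0.57744968 -0.0934384   0.055     ]] [ 0.58247974 -0.09674692]
```

View pics/w1c.png

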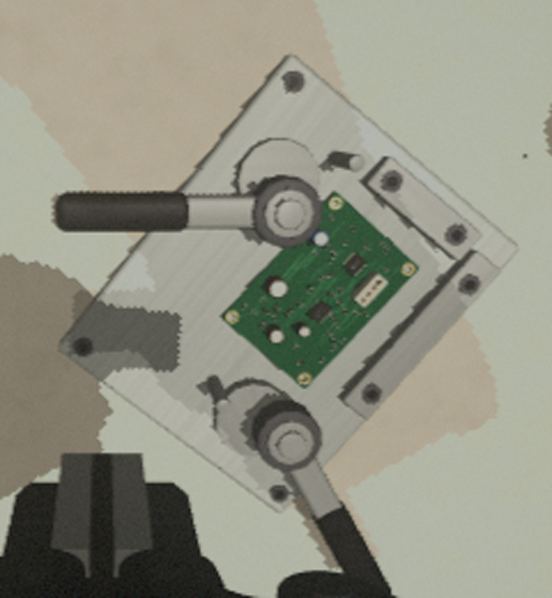

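Emit:
arm_command(motion=[[[0,0,0,4.2,0],[0,0,0,4.2,0],[0,0,0,4.2,0],[0,0,0,4.2,0],[0,0,0,3.0,0],[0,0,0,1.1,0],[0,0,0,0,0]]])

```text
clock: 3.95
eef_pos: [0.4889, -0.1082, 0.0221]
ee_rot: [-1.188, -2.907, 0.0]
ft_force: [0.2, 0.3, 1.3]
width: -0.001
```

```bash
python3 - <<'E'
from workcell import manip
from h import *
s=manip.observe(); print(s['eef_pos'],s['ft_force'])
t=manip.read_camera('side')[170:330,260:420];cv2.imwrite('pics/s2.png',cv2.resize(t,None,fx=3.7,fy=3.7))
t=manip.read_camera('wrist');cv2.imwrite('pics/w2.png',t)
E
```

```text
[ 0.48894734 -0.10816513  0.02212129] [0.22637148 0.31723518 1.29270492]
```

View pics/s2.png

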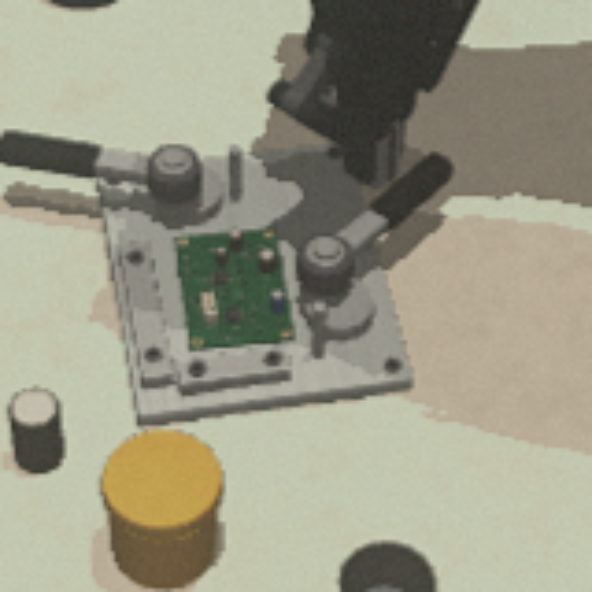

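View pics/w2.png

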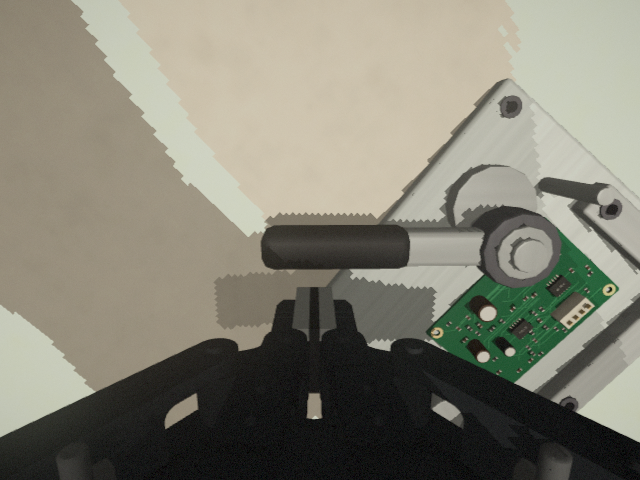

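The shut fingers sit about 12 mm behind the black sleeve (sleeve at (335,247) in the wrist view, fingertips at (313,295)), clear of the board. I'll push along the arc now.

Emit:
arm_command(motion=[[[0,0.6,0,0,0],[0,0.6,0,0,0],[0,0.61,-0.13,0,5],[0,0.61,-0.13,0,5],[0,0.61,-0.13,0,5],[0,0.61,-0.13,0,5],[0,0.61,-0.13,0,5],[0,0.61,-0.13,0,5],[0,0,0,0,0]]])

```text
clock: 5.18
eef_pos: [0.4542, -0.0733, 0.0227]
ee_rot: [1.897, 2.503, 0.0]
ft_force: [-0.3, 0.4, -0.0]
width: 0.001
```

```bash
python3 - <<'E'
from workcell import manip
from h import *
s=manip.observe(); print(s['eef_pos'],s['ft_force'])
M=R.from_rotvec(s['ee_rot']).as_matrix(); print('pivot in tool',M.T@(np.array([.5155,-.0375,.022])-s['eef_pos']))
t=manip.read_camera('wrist');cv2.imwrite('pics/w3.png',t)
E
```

```text
[ 0.45418296 -0.07331839  0.02268542] [-0.30584719  0.42721839 -0.03695783]
pivot in tool [0.01791013 0.06871629 0.00071123]
```

View pics/w3.png

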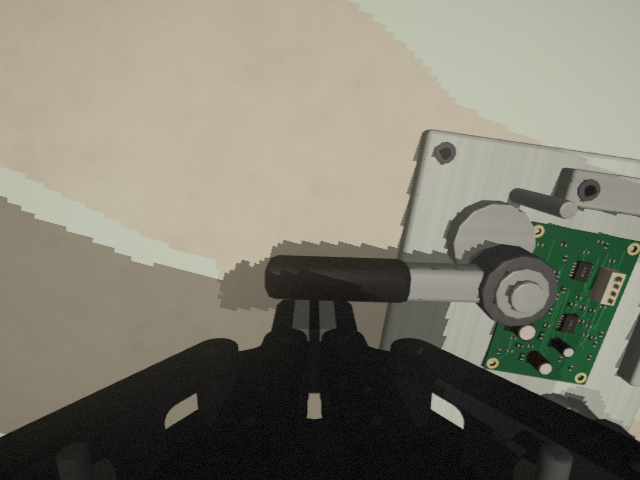

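The lever turned with the fingers: its arm is still level in the wrist view at (335,278) and the plate has rotated. I'll go on.

Emit:
arm_command(motion=[[[0,0.61,-0.13,0,5],[0,0.61,-0.13,0,5],[0,0.61,-0.13,0,5],[0,0.61,-0.13,0,5],[0,0.61,-0.13,0,5],[0,0.61,-0.13,0,5],[0,0.61,-0.13,0,5],[0,0.61,-0.13,0,5],[0,0.61,-0.13,0,5],[0,0.61,-0.13,0,5],[0,0.61,-0.13,0,5],[0,0.61,-0.13,0,5]]])

```text
clock: 6.72
eef_pos: [0.4543, -0.0024, 0.0224]
ee_rot: [2.897, 1.215, -0.0]
ft_force: [-1.3, -1.5, -0.5]
width: -0.002
```

Emit:
arm_command(motion=[[[0,0.61,-0.13,0,5],[0,0.61,-0.13,0,5],[0,0.61,-0.13,0,5],[0,0.61,-0.13,0,5],[0,0,0,0,0]]])

```text
clock: 7.35
eef_pos: [0.4704, 0.0169, 0.0224]
ee_rot: [-3.063, -0.699, -0.0]
ft_force: [-0.1, -0.3, 0.1]
width: 0.006
```

```bash
python3 - <<'E'
from workcell import manip
from h import *
s=manip.observe(); print(s['eef_pos'],s['ft_force'],s['qpos'])
M=R.from_rotvec(s['ee_rot']).as_matrix(); print('pivot in tool',M.T@(np.array([.5155,-.0375,.022])-s['eef_pos']),'psi',np.arctan2(M[1,0],M[0,0]),'joint', 4.098+.126-np.pi/2-np.arctan2(M[1,0],M[0,0]))
t=manip.read_camera('wrist');cv2.imwrite('pics/w4.png',t)
E
```

```text
[0.47041062 0.01692395 0.02235264] [-0.07806185 -0.25513301  0.10147677] [ 3.59107094e-02  2.69641187e-01 -6.36173313e-01  6.64859630e-01
  7.22043387e-05  2.72847504e+00]
pivot in tool [0.01699468 0.06860174 0.00035387] psi 0.4490283284133923 joint 2.2041753447917114
```

View pics/w4.png

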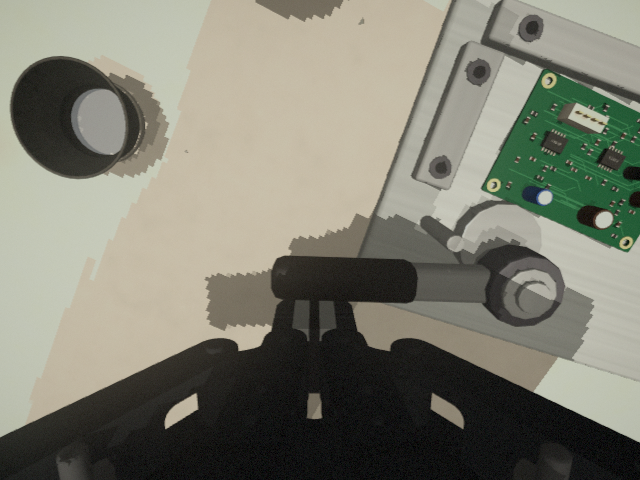

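Emit:
arm_command(motion=[[[0,0.61,-0.13,0,5],[0,0.61,-0.13,0,5],[0,0.24,-0.05,0,2],[0,0,0,0,0],[0,0,0,0,0]]])

```text
clock: 8.02
eef_pos: [0.4824, 0.025, 0.0223]
ee_rot: [-3.119, -0.374, -0.0]
ft_force: [-0.1, -0.1, 0.3]
width: 0.004
```

Emit:
arm_command(motion=[[[0,0.12,-0.03,0,1],[0,0.12,0,0,0],[0,0,0,0,0],[0,0,0,0,0]]])

```text
clock: 8.52
eef_pos: [0.4826, 0.0255, 0.0219]
ee_rot: [3.122, 0.344, -0.006]
ft_force: [-6.8, -1.4, 4.1]
width: 0.001
```

Emit:
arm_command(motion=[[[0,0.15,0,0,0],[0,0.1,0,0,0],[0,0,0,0,0],[0,0,0,0,0]]])

```text
clock: 9.02
eef_pos: [0.4826, 0.0255, 0.0214]
ee_rot: [3.122, 0.344, -0.012]
ft_force: [-11.4, -3.5, 7.8]
width: 0.003
```

```bash
python3 - <<'E'
from workcell import manip
from h import *
s=manip.observe(); print(s['eef_pos'],s['ft_force'],s['qpos'])
M=R.from_rotvec(s['ee_rot']).as_matrix(); print('pivot in tool',M.T@(np.array([.5155,-.0375,.022])-s['eef_pos']),'joint', 4.098+.126-np.pi/2-np.arctan2(M[1,0],M[0,0]))
t=manip.read_camera('wrist');cv2.imwrite('pics/w5.png',t)
E
```

```text
[0.48259156 0.02554332 0.02138413] [-11.43281005  -3.54531506   7.83927585] [ 5.39329947e-02  2.96757314e-01 -6.00145512e-01  6.81716464e-01
 -1.53766551e-03  2.97612330e+00]
pivot in tool [ 0.01839256  0.06869469 -0.0007468 ] joint 2.4337962207613146
```

View pics/w5.png

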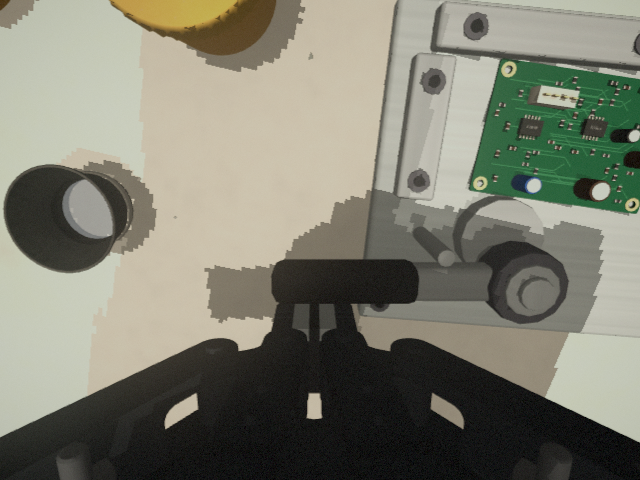

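The arm is against the stop pin (pin (440,252) touching the arm), the implied joint value is 2.434, force is 11 N with no further motion. I'll back off, rise, and turn for the second lever.

Emit:
arm_command(motion=[[[0,-0.6,0,0,0],[0,-1.0,0,0,0],[0,-1.0,0,0,0],[0,0,0,-3,0],[0,0,0,-4,0],[0,0,0,-4,0],[0,0,0,-4,-10],[0,0,0,0,-10],[0,0,0,0,-10],[0,0,0,0,-10],[0,0,0,0,-10],[0,0,0,0,-10]]])

```text
clock: 10.58
eef_pos: [0.4615, 0.0208, 0.1723]
ee_rot: [2.527, 1.867, 0.001]
ft_force: [-0.4, 0.2, -0.7]
width: -0.001
```

Emit:
arm_command(motion=[[[0,0,0,0,-10],[0,0,0,0,-10],[0,0,0,0,-10],[0,0,0,0,-10],[0,0,0,0,-10],[0,0,0,0,-10],[0,0,0,0,-10],[0,0,0,0,-10],[0,0,0,0,-10],[0,0,0,0,-10],[0,0,0,0,-10],[0,0,0,0,-10]]])

```text
clock: 12.08
eef_pos: [0.4616, 0.0208, 0.1723]
ee_rot: [-0.353, 3.121, 0.0]
ft_force: [-0.1, 0.0, 0.3]
width: -0.001
```

Emit:
arm_command(motion=[[[0,0,0,0,-10],[0,0,0,0,-10],[0,0,0,0,-10],[0,0,0,0,-10],[0,0,0,0,-10],[0,0,0,0,-10],[0,0,0,0,-4],[0,0,0,0,0]]])

```text
clock: 13.08
eef_pos: [0.4616, 0.0208, 0.1723]
ee_rot: [-1.946, 2.466, -0.0]
ft_force: [0.3, 0.2, -0.1]
width: 0.001
```

```bash
python3 - <<'E'
from workcell import manip
from h import *
s=manip.observe(); print(s['clock'],s['eef_pos'],s['ft_force'],s['qpos'])
M=R.from_rotvec(s['ee_rot']).as_matrix(); a=np.arctan2(M[1,0],M[0,0]);print('psi',np.degrees(a))
P=np.array([.582,-.0955,.022]); al=6.04
print('shift tool', M.T@(P-s['eef_pos']), 'minus (.031,.069)')
t=manip.read_camera('top');cv2.imwrite('pics/t6.png',cv2.resize(t[170:310,180:370],None,fx=4,fy=4,interpolation=cv2.INTER_CUBIC))
E
```

```text
13.075 [0.46158457 0.02079358 0.17229846] [ 0.28896918  0.22444633 -0.13472986] [ 4.49886649e-02  9.01705397e-02 -4.62542582e-01  1.01784309e+00
  4.07106979e-05 -1.29097292e+00]
psi -103.45503847491354
shift tool [ 0.08509896 -0.14413682  0.15032113] minus (.031,.069)
```

View pics/t6.png

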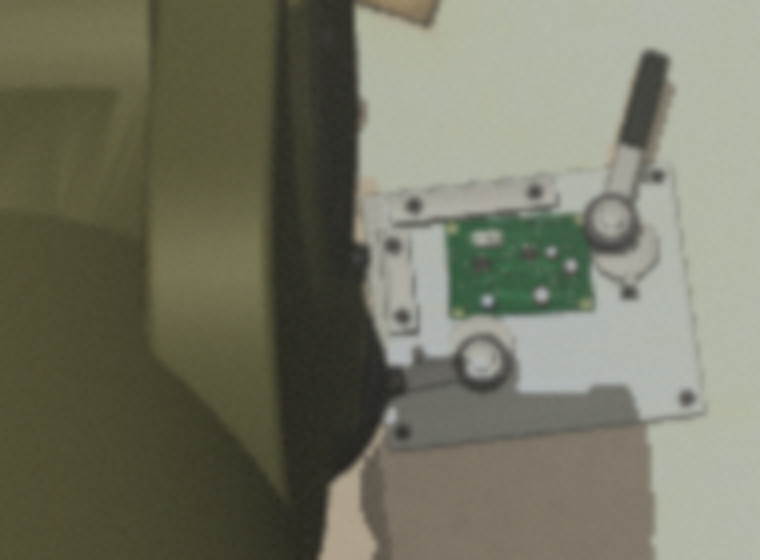

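The board's long edge now lies against the far fence (475,215) and the long lever is at its stop. I'll move above the start point for the short lever and look before going down.

Emit:
arm_command(motion=[[[0,1.08,-4.26,0,0],[0,1.08,-4.26,0,0],[0,1.08,-4.26,0,0],[0,1.08,-4.26,0,0],[0,1.08,-4.26,0,0],[0,0,0,0,0],[0,0,0,0,0]]])

```text
clock: 14.0
eef_pos: [0.6557, -0.0809, 0.1718]
ee_rot: [1.945, -2.466, -0.002]
ft_force: [-0.9, -0.9, -0.8]
width: -0.004
```

```bash
python3 - <<'E'
from workcell import manip
from h import *
s=manip.observe(); print(s['clock'],s['eef_pos'],s['qpos'])
c=manip.get_calibration('wrist');t=manip.read_camera('wrist');cv2.imwrite('pics/w7.png',t)
print(proj(c,[[.582,-.0955,.055]]))
cap=[.644,.036,.017];print(proj(c,[cap]))
E
```

```text
14.0 [ 0.65569702 -0.08089071  0.17175643] [-1.22851553e-01  4.55696723e-01  2.22391787e-02  1.13885368e+00
  2.11142658e-04 -1.45886624e+00]
[[417.32753133 189.75052432]]
[[359.40157926 351.50569221]]
```

View pics/w7.png

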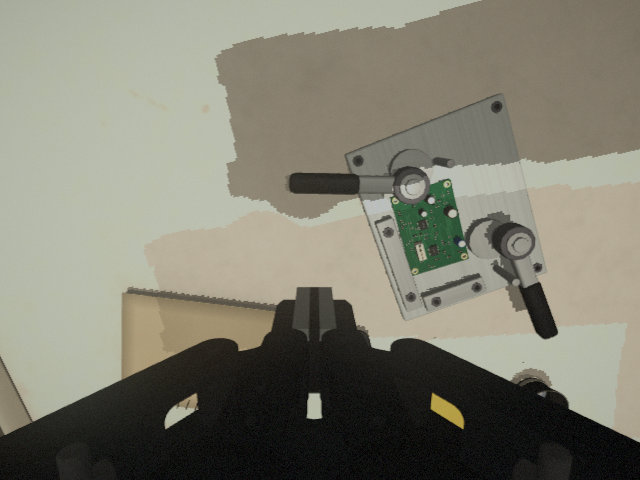

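The short lever's arm is level in view, tip (292,182) and pivot (412,185), as expected, and nothing stands under the fingers. I'll lower now.

Emit:
arm_command(motion=[[[0,0,0,4,0],[0,0,0,4,0],[0,0,0,4,0],[0,0,0,2,0],[0,0,0,1,0],[0,0,0,0,0]]])

```text
clock: 14.8
eef_pos: [0.656, -0.0806, 0.0225]
ee_rot: [1.947, -2.465, -0.001]
ft_force: [-0.5, -0.1, 0.3]
width: -0.002
```

```bash
python3 - <<'E'
from workcell import manip
from h import *
s=manip.observe(); print(s['clock'],s['eef_pos'],s['ft_force'])
M=R.from_rotvec(s['ee_rot']).as_matrix(); print('pivot in tool',M.T@(np.array([.582,-.0955,.022])-s['eef_pos']))
t=manip.read_camera('wrist');cv2.imwrite('pics/w8.png',t)
E
```

```text
14.8 [ 0.65595652 -0.08064243  0.02247492] [-0.47285434 -0.13727288  0.27324858]
pivot in tool [0.03157458 0.06850785 0.00051106]
```

View pics/w8.png

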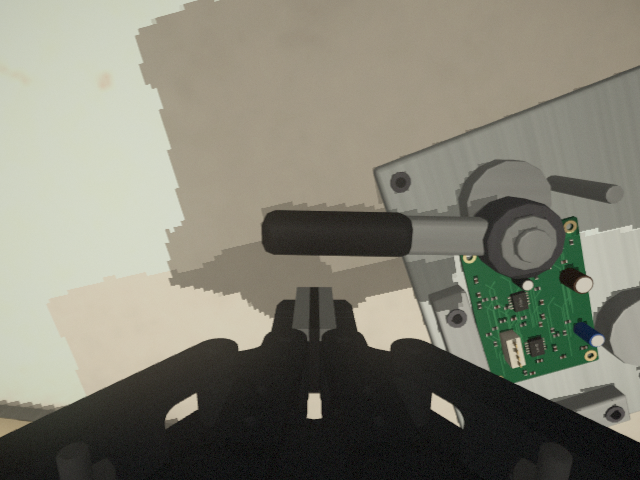

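Emit:
arm_command(motion=[[[0,0.7,0,0,0],[0,0.6,0,0,0],[0,0.61,-0.13,0,5],[0,0.61,-0.13,0,5],[0,0.61,-0.13,0,5],[0,0.61,-0.13,0,5],[0,0.61,-0.13,0,5],[0,0.61,-0.13,0,5],[0,0.61,-0.13,0,5],[0,0.61,-0.13,0,5],[0,0.61,-0.13,0,5],[0,0.61,-0.13,0,5]]])

```text
clock: 16.35
eef_pos: [0.6298, -0.1499, 0.023]
ee_rot: [-0.717, 3.057, -0.001]
ft_force: [0.5, 0.8, -0.4]
width: 0.001
```

```bash
python3 - <<'E'
from workcell import manip
from h import *
s=manip.observe(); print(s['clock'],s['eef_pos'],s['ft_force'])
M=R.from_rotvec(s['ee_rot']).as_matrix(); print('pivot in tool',M.T@(np.array([.582,-.0955,.022])-s['eef_pos']))
t=manip.read_camera('wrist');cv2.imwrite('pics/w9.png',t)
E
```

```text
16.35 [ 0.62977134 -0.14990163  0.02304992] [ 0.49290383  0.8123111  -0.35952098]
pivot in tool [0.01860311 0.06996987 0.00093897]
```

View pics/w9.png

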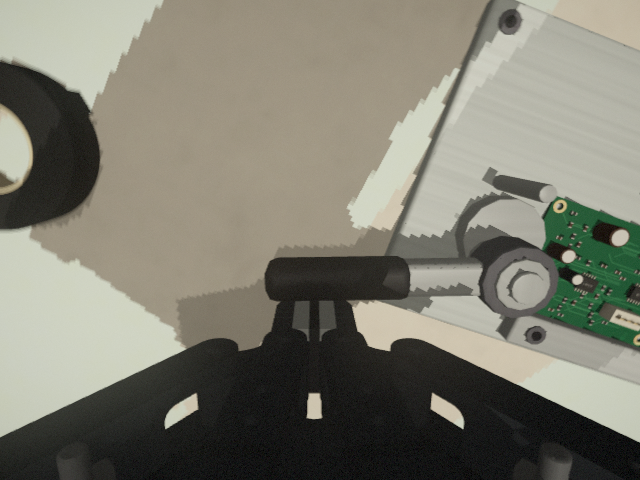

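The lever is following, its sleeve in contact at (335,278), with the tape roll well clear at (30,145).

Emit:
arm_command(motion=[[[0,0.61,-0.13,0,5],[0,0.61,-0.13,0,5],[0,0.61,-0.13,0,5],[0,0.61,-0.13,0,5],[0,0.61,-0.13,0,5],[0,0.61,-0.13,0,5],[0,0.61,-0.13,0,5],[0,0.61,-0.13,0,5],[0,0.61,-0.13,0,5],[0,0.61,-0.13,0,5],[0,0.61,-0.13,0,5],[0,0,0,0,0]]])

```text
clock: 17.9
eef_pos: [0.5649, -0.1648, 0.0228]
ee_rot: [0.769, 3.046, -0.0]
ft_force: [-0.1, -0.1, -0.4]
width: 0.002
```

```bash
python3 - <<'E'
from workcell import manip
from h import *
s=manip.observe(); print(s['clock'],s['eef_pos'],s['ft_force'])
M=R.from_rotvec(s['ee_rot']).as_matrix(); a=np.arctan2(M[1,0],M[0,0])
print('pivot in tool',M.T@(np.array([.582,-.0955,.022])-s['eef_pos']),'joint',(6.105+.126-np.pi/2-a)%(2*np.pi))
t=manip.read_camera('wrist');cv2.imwrite('pics/w10.png',t)
E
```

```text
17.9 [ 0.56485964 -0.16484551  0.02275105] [-0.0805429  -0.08514226 -0.44577152]
pivot in tool [0.01781487 0.06917533 0.00074838] joint 2.0129780823741106
```

View pics/w10.png

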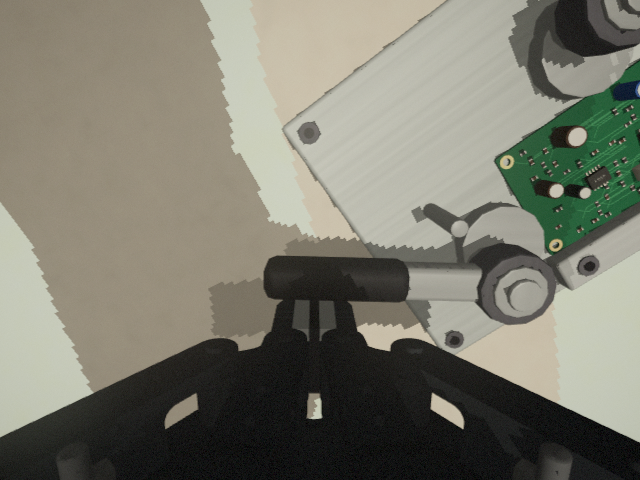

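Emit:
arm_command(motion=[[[0,0.61,-0.13,0,5],[0,0.61,-0.13,0,5],[0,0.61,-0.13,0,5],[0,0.61,-0.13,0,5],[0,0.24,-0.05,0,2],[0,0.24,-0.05,0,2],[0,0,0,0,0],[0,0,0,0,0]]])

```text
clock: 18.95
eef_pos: [0.5398, -0.1529, 0.0227]
ee_rot: [1.385, 2.816, -0.002]
ft_force: [2.7, -3.8, -1.3]
width: -0.001
```

Emit:
arm_command(motion=[[[0,0.12,0,0,0],[0,0.12,0,0,0],[0,0,0,0,0],[0,0,0,0,0]]])

```text
clock: 19.45
eef_pos: [0.5398, -0.1528, 0.0229]
ee_rot: [1.385, 2.812, -0.005]
ft_force: [7.1, -9.4, -7.2]
width: -0.005
```

Emit:
arm_command(motion=[[[0,0.15,0,0,0],[0,0,0,0,0],[0,0,0,0,0]]])

```text
clock: 19.82
eef_pos: [0.5398, -0.1527, 0.023]
ee_rot: [1.385, 2.81, -0.008]
ft_force: [10.2, -12.8, -9.7]
width: 0.002
```

```bash
python3 - <<'E'
from workcell import manip
from h import *
s=manip.observe(); print(s['clock'],s['eef_pos'],s['ft_force'])
M=R.from_rotvec(s['ee_rot']).as_matrix(); a=np.arctan2(M[1,0],M[0,0])
print('pivot in tool',M.T@(np.array([.582,-.0955,.022])-s['eef_pos']),'joint',(6.105+.126-np.pi/2-a)%(2*np.pi))
t=manip.read_camera('wrist');cv2.imwrite('pics/w11.png',t)
E
```

```text
19.825 [ 0.53978018 -0.15269858  0.02302666] [ 10.19578801 -12.84735234  -9.66378859]
pivot in tool [0.01964548 0.06832763 0.00079698] joint 2.4343118266493664
```

View pics/w11.png

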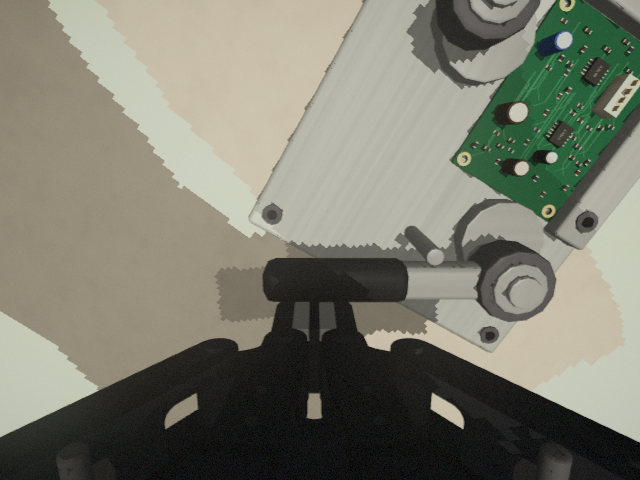

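The second arm rests on its stop pin (pin (435,256) against the arm), implied joint value 2.434, 16 N of push and no motion. I'll back off, rise and move aside.

Emit:
arm_command(motion=[[[0,-0.6,0,0,0],[0,-1.2,0,0,0],[0,-1.2,0,0,0],[0,0,0,-4,0],[0,0,0,-4,0],[0,0,0,-4,0],[0,0,0,-4,0],[0,0,-4,0,0],[0,0,-4,0,0],[0,0,-4,0,0],[0,0,-4,0,0],[0,0,0,0,0]]])

```text
clock: 21.38
eef_pos: [0.4258, -0.2712, 0.1824]
ee_rot: [-1.392, -2.816, 0.0]
ft_force: [-0.3, -0.5, -0.1]
width: -0.004
```

```bash
python3 - <<'E'
from workcell import manip
from h import *
s=manip.observe(); print(s['clock'],s['eef_pos'],s['ft_force'])
t=manip.read_camera('top');u=manip.read_camera('side')
cv2.imwrite('pics/t12f.png',t);cv2.imwrite('pics/t12.png',cv2.resize(t[170:310,180:370],None,fx=4,fy=4,interpolation=cv2.INTER_CUBIC))
cv2.imwrite('pics/s12.png',u)
E
```

```text
21.375 [ 0.42577936 -0.27118999  0.18244149] [-0.31381176 -0.54048292 -0.1488287 ]
```

View pics/t12.png

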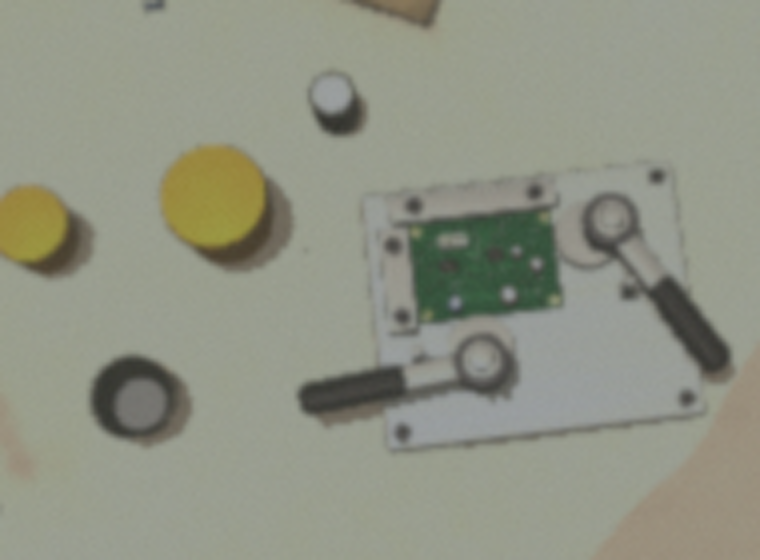

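View pics/s12.png

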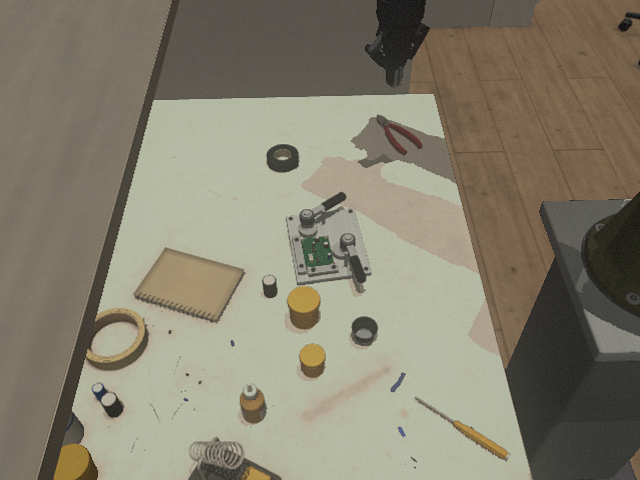

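Both levers look home, the board is in the corner, and the jar, capacitor, loupe and tape look unmoved. Next is a numeric check of the board and lever angles.

```bash
python3 - <<'E'
from workcell import manip
from h import *
c=manip.get_calibration('top')
o=lambda a:np.array(a)/4+[180,170]
C=onplane(c,o([[361,197],[674,165],[705,411],[388,450]]),.01)
th,t,_=fit(np.array([[42,55],[42,-95],[-82,-95],[-82,55]])/1000,C); r=R.from_euler('z',th).as_matrix()[:2,:2]
for f in('t1','t12f'):
    im=cv2.imread(f'pics/{f}.png' if f!='t1' else 'pics/top0.png');h=cv2.cvtColor(im,cv2.COLOR_BGR2HSV)
    m=cv2.inRange(h,(50,90,20),(85,255,255));m[:, :260]=0;m[:,360:]=0;m[:200]=0;m[300:]=0
    m=cv2.morphologyEx(m,cv2.MORPH_CLOSE,np.ones((5,5)))
    k=max(cv2.findContours(m,0,2)[0],key=cv2.contourArea);b=cv2.boxPoints(cv2.minAreaRect(k))
    W=(onplane(c,b,.012)[:,:2]-t)@r; print(f,'board centre mm',W.mean(0)*1000,'edge dirs',np.degrees(np.arctan2(*(np.roll(W,-1,0)-W).T[::-1])).round(1))
for nm,pv,a,b0 in(('long',[-.0505,.006],[305,400],4.098),('short',[.008,-.0605],[719,366],6.105)):
    w=(onplane(c,o([a]),.04)[0,:2]-t)@r-pv; print(nm,np.hypot(*w),b0-np.arctan2(w[1],w[0])%(2*np.pi))
d=cv2.absdiff(cv2.imread('pics/top0.png'),cv2.imread('pics/t12f.png')).max(2)
for n,(x,y) in dict(jar=(233,219),cap=(263,195),loupe=(213,270),tape=(429,207)).items(): print(n,d[y-20:y+20,x-20:x+20].max(), d[y-20:y+20,x-20:x+20].mean())
E
```

```text
t1 board centre mm [-19.68570747  -7.45681043] edge dirs [ -13.3 -103.8  166.5   76.2]
t12f board centre mm [-6.85455829  4.2041373 ] edge dirs [ -6.1 -96.5 173.7  83.5]
long 0.08247134078494592 2.4314935900439303
short 0.0826296676552296 2.4562315107337795
jar 24 17.624375
cap 23 18.41625
loupe 22 16.79875
tape 23 13.49625
```

The lever angles agree (2.43 and 2.46 against 2.44). The board numbers don't match the picture, so I'll check the mask and take a closer wrist view.

```bash
python3 - <<'E'
from workcell import manip
from h import *
im=cv2.imread('pics/t12f.png');h=cv2.cvtColor(im,cv2.COLOR_BGR2HSV)
m=cv2.inRange(h,(50,90,20),(85,255,255));x=cv2.resize(im[215:260,270:330],None,fx=6,fy=6,interpolation=cv2.INTER_CUBIC)
y=cv2.resize(cv2.cvtColor(m,8)[215:260,270:330],None,fx=6,fy=6,interpolation=0)
cv2.imwrite('pics/m.png',np.hstack([x,y]))
print(manip.observe()['qpos'])
E
```

```text
[-5.63742960e-01  1.63727788e-01 -3.52968846e-01  1.05375770e+00
  5.45176584e-04  3.51910773e-01]
```

View pics/m.png

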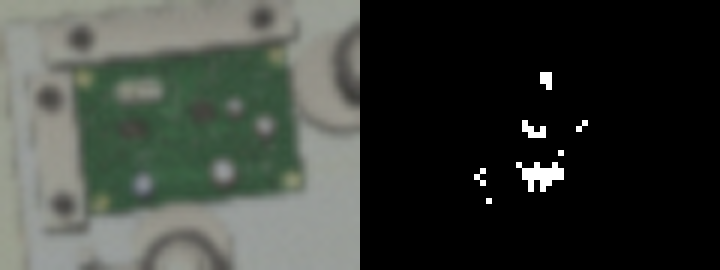

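The saturation threshold caught only part of the board, so I'll redo it on green excess.

```bash
python3 - <<'E'
from workcell import manip
from h import *
c=manip.get_calibration('top')
o=lambda a:np.array(a)/4+[180,170]
C=onplane(c,o([[361,197],[674,165],[705,411],[388,450]]),.01)
th,t,_=fit(np.array([[42,55],[42,-95],[-82,-95],[-82,55]])/1000,C); r=R.from_euler('z',th).as_matrix()[:2,:2]
for f in('top0','t12f'):
    im=cv2.imread(f'pics/{f}.png')[215:265,270:335].astype(int)
    im=cv2.resize(im.astype(np.uint8),None,fx=4,fy=4,interpolation=cv2.INTER_CUBIC).astype(int)
    m=((im[...,1]-im[...,2]>22)).astype(np.uint8)*255
    m=cv2.morphologyEx(m,cv2.MORPH_CLOSE,np.ones((25,25)))
    k=max(cv2.findContours(m,0,2)[0],key=cv2.contourArea);b=cv2.boxPoints(cv2.minAreaRect(k))
    b=b/4+[270-.375,215-.375]
    W=((onplane(c,b,.012)[:,:2]-t)@r)*1000; e=np.roll(W,-1,0)-W
    print(f,'centre',W.mean(0).round(1),'size',np.hypot(*e.T).round(1),'dirs',np.degrees(np.arctan2(e[:,1],e[:,0])).round(1))
E
```

```text
top0 centre [-10.2  -8.3] size [64.2 43.5 63.6 43.5] dirs [-92.5 177.1  87.4  -2.2]
t12f centre [1.2 1.2] size [65.1 44.7 64.5 44.6] dirs [ -89.5 -179.9   90.4    0.8]
```

Emit:
arm_command(motion=[[[0,0,4,-2,0],[0,0,4,-2,0],[0,0,2,0,0],[0,0,0,0,0]]])

```text
clock: 21.98
eef_pos: [0.5077, -0.2075, 0.2214]
ee_rot: [-1.383, -2.82, 0.0]
ft_force: [-0.4, -0.3, 0.1]
width: -0.0
```

```bash
python3 - <<'E'
from workcell import manip
from h import *
s=manip.observe();print(s['clock'],s['eef_pos'],s['ft_force'],manip.get_calibration('wrist')['position'])
cv2.imwrite('pics/w13.png',manip.read_camera('wrist'))
E
```

```text
21.975 [ 0.50766466 -0.20752349  0.22142219] [-0.41162969 -0.32990603  0.05094326] [ 0.46786481 -0.15512383  0.36356163]
```

View pics/w13.png

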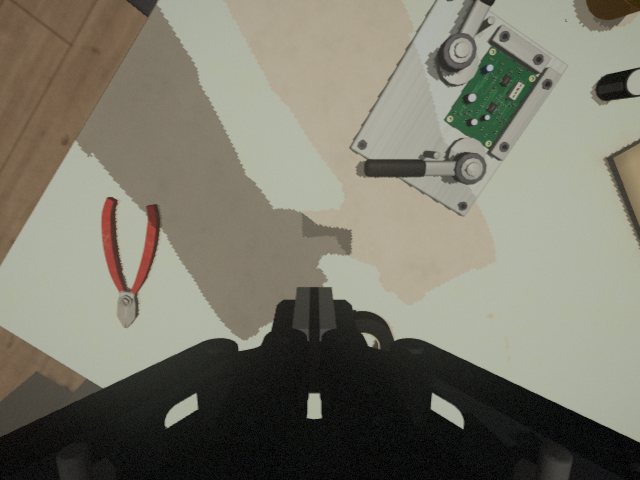

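The board's centre is within about 1.2 mm of its seat, which is inside the calibration error, and square to the holder (skew under 1°). It lies against both fences in the wrist view (edges around (520,70) and (490,45)). The tool is free, with no contact force, so I'm handing in.

```bash
python3 -c "
from workcell import manip
print(manip.job_done(), manip.observe()['clock'])"
```

```text
the job is handed in; nothing more can be done
the job is handed in; nothing more can be done
```

The board is seated in the corner of its holder, and I handed the job in at about 22 s. With shut fingers I pushed the long-edge lever clockwise from behind to its stop, then the short-edge lever the same way. Nothing was gripped and the fingers stayed clear of the board.

- **Levers:** both ended against their stop pins. The tool gave 2.434 rad for each. The final top picture gave 2.43 rad (long) and 2.46 rad (short), against 2.44 given. At each stop I pushed until the measured force was about 14 N (long) and 19 N (short) and the arm moved no further.
- **Board:** its measured centre moved from about (-10, -8) mm to (1.2, 1.2) mm of its seat, with skew under 1°. That offset is within the 2 mm calibration error.
- **Failed check:** my first colour mask caught only part of the board and gave a wrong position. I redid it with a better mask, which agreed with the pictures.
- **Things standing round it:** the jar, capacitor, loupe and tape showed no movement between the first and last top pictures.

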